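Feel out the loose stopper in the tilt-out bin

TASK

Six identical studs stand on the floor of the pale grey tilt-out bin: five are moulded in, but one is a loose stopper that fell in there, and it looks just like the others. Feel across them to find the one that comes away, take it out and leave it lying in the narrow well of the orange feeding tray, and leave all the other things on the counter where they are.

Things in the scene. Friction and masses are not known exactly. Their poses are not given: they have to be found in the camera images.
- bin: Opaque pale grey plastic tilt-out bin, tipped open so that its floor is level; fixed. Outside 205 mm (its x) by 280 mm (y), rim 64 mm above the counter, walls and floor 5 mm. Front panel with a lip reaches to x = -120 mm, 66 mm high; a white strip of counter edge, 300 mm long, reaches to x = +122 mm, 70 mm high. Six studs stand on its floor. Origin: centre of the underside, on the counter; z up.
- tray: Orange silicone feeding tray, held to the counter by suction; fixed. 220 mm along its x by 170 mm along its y, rim 26 mm above the counter, walls 10 mm thick. A wall across it parts a large well (110 by 150 mm, -x side, holding the ramekin) from a narrow well (80 mm along x by 150 mm along y, +x side). Well floors are 5 mm above the counter. Origin: centre of the underside.
- well: The floor of the tray's narrow well, part of the tray; fixed. Origin on the counter under the centre of the narrow well (60 mm from the tray's origin along its +x), axes as the tray's.
- well_floor (a point): Centre of the narrow well's floor surface, 5 mm above the counter; axes as the tray's.
- seat0 (a point): Point on the bin's inner floor (5 mm above the counter) at the axis of one of the six identical round studs; part of the bin, axes as the bin's. Each stud: pale grey plastic, 26 mm across, 20 mm high, straight-sided to 17 mm, chamfered top.
- seat1 (a point): Point on the bin's inner floor (5 mm above the counter) at the axis of one of the six identical round studs; part of the bin, axes as the bin's. Five studs are moulded to the floor and do not give at all; one is loose, 18 to 35 g, and only stands there. Which one differs every time and cannot be seen.
- seat2 (a point): Point on the bin's inner floor (5 mm above the counter) at the axis of one of the six identical round studs; part of the bin, axes as the bin's. Neighbouring studs are 73 to 85 mm apart; the walls are 50 mm or more from a stud's axis.
- seat3 (a point): Point on the bin's inner floor (5 mm above the counter) at the axis of one of the six identical round studs; part of the bin, axes as the bin's. The point does not follow the loose stud when it is moved.
- seat4 (a point): Point on the bin's inner floor (5 mm above the counter) at the axis of one of the six identical round studs; part of the bin, axes as the bin's. Seen along the bin: seats 0, 2, 4 are the row at its -x side, 1, 3, 5 the row at its +x side, each from -y to +y.
- seat5 (a point): Point on the bin's inner floor (5 mm above the counter) at the axis of one of the six identical round studs; part of the bin, axes as the bin's. See seat0 to seat4.
- ramekin: Bystander: clear glass ramekin, 72 mm across, 40 mm high, standing in the tray's large well. Origin: centre of its underside.
- bowl: Bystander: stainless bowl, 130 mm across, 55 mm high. Origin: centre of its underside.
- spatula: Bystander: short wooden spatula, 200 mm long, lying crosswise beyond the bin. Origin: in the tool, which lies flat.
- mug: Bystander: white ceramic mug, 80 mm across, 90 mm high. Origin: centre of its underside.
- jar: Bystander: closed glass jar, 70 mm across, 90 mm high. Origin: centre of its underside.
- bottle: Bystander: white plastic bottle, 60 mm across, 170 mm high. Origin: centre of its underside.

How it is judged:
By the outcome, as a careful person would: the job done as asked, in the order asked, and still so for the second after the job is handed in, with the robot touching nothing.
It also fails if it takes over 67 s, if anything falls off the work surface, if the arm or the gripper's body presses on something with over 40 N, if the wrist force passes 120 N, or if a joint passes its speed limit or range.

ROBOT

A 6-joint arm with a two-finger parallel gripper is mounted at the origin on the work surface. World frame = base frame: x ahead of the robot, y to its left, z up, the work surface at z = 0. Lengths are in m, angles in rad, forces in N, time in s.
With the tool pointing down it reaches from about 0.275 to 0.825 m from the base axis. Payload 5.2 kg.
Tool frame: the origin (TCP) lies midway between the tips of the shut fingers; the grasp point (between the pads) lies 19 mm behind it (bot.grip_depth is the distance from the TCP to the grasp point, in m); z points along the fingers, y is the line along which they close (so a half turn about z gives the same grasp; the last joint's range is limited). The gripper opens to 93 mm and grips with 3 to 60 N. Pads are 15 mm wide; open, the fingers measure 128 mm over their backs; the gripper's body (75 mm by 188 mm) begins 65 mm behind the grasp point.
Start: joints at [-1.505, 0.259, 1.535, -0, 1.348, -0.203], TCP at [0.146, -0.53, 0.219] pointing down, gripper open.
Joint ranges: [-3.14, 3.14], [-0.91, 2.08], [0.19, 2.58], [-1.22, 4.36], [0.22, 2.71], [-3.12, 3.12]. Speed limits (rad/s): [2.57, 2.57, 3.14, 3.14, 3.14, 3.14].

INTERFACE

Orientations are given as a 3x3 rotation matrix whose columns are the frame's x, y, z axes.
In Python, from workcell import bot, eyes gives the robot as it stands.
- The arm moves only by the shell command python3 -m inch 'ROWS' [OPENING]. ROWS is JSON, one flat list of numbers, 6 for each row, row after row: the shift along the tool's x, y, z in units of 40 cm (1.0 is 40 cm), then the turn, a rotation vector about the tool's x, y, z in units of 1.5 rad (1.0 is 1.5 rad). A call has 1 to 20 rows; each row shifts and turns the commanded pose from where the row before left it, along the tool's axes as they then stand; what a row does not reach is not made up. A row lasts 1/8 s, in which the tool goes at most 62.5 mm and 10.7 degrees, less where a joint would pass 70% of its speed; a pose out of reach is approached as far as the arm can. A call with a number of a shift or a turn outside -1 to 1 is refused whole. A call with a gripper value outside its range is refused whole. OPENING is the closure in counts, from 0 (fully open) to 255 (shut), set as the call begins (- or left out, the last holds). The fingers move at their own pace and stop on an object; the grip force is fixed at half the most. Time passes only in rows, so rows that do not move let the fingers close. It gives the time, the measured TCP pose, the force, the opening and the grip force at its end, in the units of the state.
- bot.sense(): the state, without advancing time (a new reading comes with each control period).
- eyes.snapshot(name): name is "side" or "top" or "wrist"; returns (picture, depth): 384x512x3 uint8, red, green, blue; 384x512 float32, m along the optical axis (not along the pixel's ray), 0 where there is no reading.
- eyes.calibration(name): a dict with "fx", "fy", "cx", "cy" (pixels), "camera_from_world" (4x4, takes a point from world to camera coordinates); the wrist camera has in their place "T_tool_cam" (4x4, takes a point from camera to tool coordinates, whose origin is the TCP and whose axes are the flange's). Camera axes: x right, y down, z forward; pixel columns grow to the right and rows downward; lengths in m; the calibration is good to about 2 mm. A picture is of the moment at which its call begins: read the wrist's pose just before it. calibration takes no time and is no camera call.
- bot.finish_job(): hands the job in; it is judged then, once.
Trained networks look in the newest picture that a camera, given by its name, has taken for a name from the list of things; names that differ only in an ending like _2 or _b are one class to them, and where a whole thing is asked for, a point or a joint stands for the part that bears it (a point fixed in the world has none). Each returns a list of dicts, best first, with "p" (0 to 1); they miss things now and then, are a little off and sometimes report something else, mostly with a low value. They report only what shows in the picture. A call takes as long as a camera call.
- eyes.recognise(camera, name): "point" ([column, row] in pixels, amid what is visible of it).
The state is a dict: "time_s": time; "qpos": joint angles; "joint_vel": joint speeds; "tau": joint torques, N m; "tool_pos": TCP position; "tool_rot": TCP orientation; "contact_force": force on the tool from outside, world axes, zero at the start; "torque": the same for the moment, N m; "finger_gap": opening from 0.0 (shut) to 1.0 (fully open); "gripper_force": force on a finger pad.
Only numpy, scipy, OpenCV 4.12 (cv2) and the standard library are available. Lean on these libraries where they do the work, as an engineer would, in place of code of your own. Each camera call takes 0.05 s, during which the arm holds its last target. There are 200 camera calls.

## Working session

There is one attempt and no reset: what is moved stays moved. The work goes in short steps, Python scripts to look and compute and a shell command to move; the robot and the scene stay as the last step left them, time stands still between calls to the robot, and variables do not carry over. Pictures are saved under pics/ and viewed, at most 10 in all, crops included, and the job is handed in when it is done.

```bash
mkdir -p pics; ls; cat > h.py <<'E'
import numpy as np, cv2
from workcell import bot, eyes
def cam(name,st=None):
    c=eyes.calibration(name)
    K=np.array([[c["fx"],0,c["cx"]],[0,c["fy"],c["cy"]],[0,0,1]])
    if "camera_from_world" in c: T=np.linalg.inv(np.array(c["camera_from_world"]))
    else:
        B=np.eye(4);B[:3,:3]=st["tool_rot"];B[:3,3]=st["tool_pos"];T=B@np.array(c["T_tool_cam"])
    return K,T
def cloud(depth,K,T):
    v,u=np.mgrid[:depth.shape[0],:depth.shape[1]]
    p=np.stack([(u-K[0,2])/K[0,0]*depth,(v-K[1,2])/K[1,1]*depth,depth],-1)
    return p@T[:3,:3].T+T[:3,3]
def save(n,img): cv2.imwrite("pics/"+n+".png",img[...,::-1])
E
python3 - <<'E'
from h import *
st=bot.sense(); print(st)
for n in("top","side"):
    im,d=eyes.snapshot(n); save(n+"0",im); K,T=cam(n); P=cloud(d,K,T); np.save(n+"P.npy",P); np.save(n+"I.npy",im)
    for t in ("bin","tray","well","well_floor","seat0","seat1","seat2","seat3","seat4","seat5"):
        for r in eyes.recognise(n,t)[:3]:
            u,v=map(int,np.round(r["point"])); print(n,t,round(r["p"],2),u,v,P[min(v,383),min(u,511)].round(3))
E
```

```text
pics
{'time_s': 0.0, 'qpos': array([-1.50478580e+00,  2.59356362e-01,  1.53609242e+00, -1.29774048e-05,
        1.34800218e+00, -2.02817406e-01]), 'joint_vel': array([ 0.00055194, -0.00034343, -0.00099448, -0.00032988,  0.0010516 ,
        0.00099053]), 'tau': array([ 2.42391128e-03, -4.37310398e+01, -2.83996743e+01,  7.21050217e-02,
        4.12524096e-02, -1.33974831e-04]), 'tool_pos': array([ 0.14605228, -0.52967648,  0.21780678]), 'tool_rot': array([[ 9.64082122e-01,  2.65604297e-01, -1.35208131e-04],
       [ 2.65604085e-01, -9.64080409e-01,  1.85342933e-03],
       [ 3.61927286e-04, -1.82276992e-03, -9.99998273e-01]]), 'contact_force': array([-0.19599771, -0.41079082,  0.26437587]), 'torque': array([-0.05414702,  0.01297025,  0.02205822]), 'gripper_force': 0.0, 'finger_gap': 0.9995222659079009}
top bin 0.93 255 218 [0.505 0.106 0.006]
top bin 0.3 146 170 [0.643 0.42  0.116]
top tray 0.94 385 214 [ 0.505 -0.295  0.026]
top well 0.84 380 198 [ 0.557 -0.29   0.009]
top well_floor 0.6 381 198 [ 0.558 -0.294  0.005]
top well_floor 0.29 130 247 [0.423 0.465 0.094]
top seat0 0.98 252 219 [0.502 0.116 0.007]
top seat1 0.98 252 219 [0.502 0.116 0.007]
top seat2 0.98 252 219 [0.502 0.116 0.007]
top seat3 0.98 252 219 [0.502 0.116 0.007]
top seat4 0.98 252 219 [0.502 0.116 0.007]
top seat5 0.98 252 219 [0.502 0.116 0.007]
side bin 0.97 231 191 [0.516 0.114 0.008]
side tray 0.52 229 190 [0.511 0.121 0.007]
side tray 0.44 222 117 [0.55  0.454 0.077]
side well 0.96 276 303 [ 0.547 -0.297  0.004]
side well_floor 0.79 278 301 [ 0.553 -0.294  0.005]
side seat0 0.91 226 189 [0.502 0.129 0.006]
side seat1 0.91 226 189 [0.502 0.129 0.006]
side seat2 0.91 226 189 [0.502 0.129 0.006]
side seat3 0.91 226 189 [0.502 0.129 0.006]
side seat4 0.91 226 189 [0.502 0.129 0.006]
side seat5 0.91 226 189 [0.502 0.129 0.006]
```

View pics/top0.png

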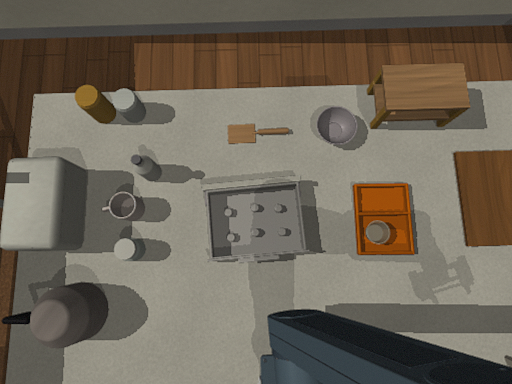

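View pics/side0.png

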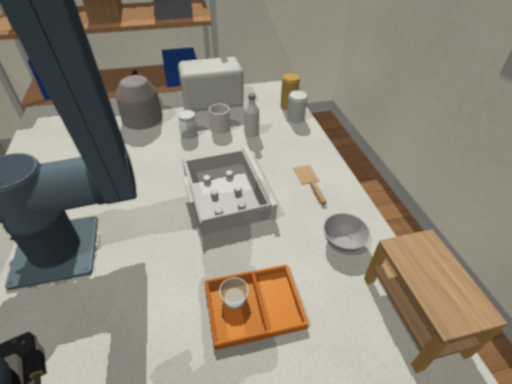

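The top picture shows the bin at about (255,218), with studs near (230,212), (255,208), (279,208), (233,237), (256,232) and (285,232). The tray's narrow well is at (383,198), and the ramekin is in the well nearer the robot. Next I'll locate the studs from the depth.

```bash
python3 - <<'E'
from h import *
P=np.vstack([np.load(n+"P.npy").reshape(-1,3) for n in("top","side")])
L=np.repeat([0,1],384*512)
# rim of the bin, per camera
for c in(0,1):
    for nm,x0,x1,y0,y1,z0,z1 in(("bin",.3,.7,-.12,.33,.055,.08),("tray",.3,.7,-.45,-.16,.021,.032)):
        m=(L==c)&(P[:,0]>x0)&(P[:,0]<x1)&(P[:,1]>y0)&(P[:,1]<y1)&(P[:,2]>z0)&(P[:,2]<z1)
        r=cv2.minAreaRect(P[m][:,:2].astype(np.float32)*1000); print(c,nm,m.sum(),r)
s=(P[:,0]>.38)&(P[:,0]<.62)&(P[:,1]>-.03)&(P[:,1]<.25)&(P[:,2]>.019)&(P[:,2]<.030)
for c in(0,1):
    q=P[s&(L==c)]
    H=np.zeros((280,300),np.uint8)
    H[((q[:,0]-.36)*1000).astype(int),((q[:,1]+.04)*1000).astype(int)]=255
    H=cv2.dilate(H,np.ones((9,9)))
    n,_,S,C=cv2.connectedComponentsWithStats(H)
    for i in range(1,n):
        if S[i,4]>150: 
            x,y,w,h=S[i,:4]; print(c,S[i,4],(C[i][::-1]/1000+[.36,-.04]).round(3),"w/h",w-8,h-8,"boxc",(y+h/2)/1000+.36,(x+w/2)/1000-.04)
E
```

```text
0 bin 1675 ((496.4615783691406, 107.54423522949219), (241.64016723632812, 298.1943664550781), 3.939098596572876)
0 tray 1000 ((493.80682373046875, -287.82330322265625), (170.53672790527344, 219.70838928222656), 88.78033447265625)
1 bin 1371 ((495.8175048828125, 106.29161071777344), (241.27162170410156, 301.3302001953125), 4.135964393615723)
1 tray 1617 ((493.0966796875, -289.3671875), (171.3173065185547, 219.5869598388672), 89.17117309570312)
0 195 [0.397 0.236] w/h 2 13 boxc 0.39749999999999996 0.23600000000000002
0 222 [0.44  0.239] w/h 2 16 boxc 0.441 0.23900000000000002
0 846 [0.448 0.182] w/h 23 23 boxc 0.4485 0.1825
0 883 [0.461 0.025] w/h 23 26 boxc 0.46099999999999997 0.025500000000000002
0 868 [0.461 0.107] w/h 26 22 boxc 0.46199999999999997 0.10699999999999998
0 320 [0.476 0.241] w/h 2 26 boxc 0.476 0.24199999999999997
0 180 [ 0.48  -0.029] w/h 1 12 boxc 0.481 -0.0285
0 868 [0.525 0.19 ] w/h 24 24 boxc 0.526 0.191
0 294 [0.526 0.245] w/h 2 24 boxc 0.527 0.24499999999999997
0 835 [0.534 0.035] w/h 23 23 boxc 0.5345 0.0355
0 160 [ 0.529 -0.026] w/h 2 9 boxc 0.5295 -0.025
0 87
[... 492 characters left out ...]
.   ] w/h 14 2 boxc 0.601 0.0
1 2707 [0.488 0.242] w/h 17 191 boxc 0.4895 0.24149999999999996
1 816 [0.447 0.18 ] w/h 23 24 boxc 0.44699999999999995 0.1815
1 805 [0.459 0.022] w/h 24 23 boxc 0.4605 0.022
1 854 [0.46  0.105] w/h 25 24 boxc 0.46099999999999997 0.10649999999999998
1 871 [0.524 0.187] w/h 28 26 boxc 0.525 0.189
1 824 [0.533 0.031] w/h 23 25 boxc 0.5335 0.030499999999999992
1 790 [0.536 0.104] w/h 22 24 boxc 0.536 0.10399999999999998
1 1004 [ 0.572 -0.027] w/h 9 76 boxc 0.571 -0.025500000000000002
1 229 [0.586 0.208] w/h 16 3 boxc 0.5865 0.208
1 402 [0.589 0.162] w/h 34 4 boxc 0.589 0.162
1 163 [0.591 0.117] w/h 10 2 boxc 0.592 0.118
1 952 [0.596 0.057] w/h 89 8 boxc 0.596 0.0575
```

```bash
cat > go.py <<'E'
import sys; from h import *
st=bot.sense(); t=np.array(list(map(float,sys.argv[1:4])))
d=st["tool_rot"].T@(t-st["tool_pos"]); print("from",st["tool_pos"].round(4),"units",(d/.4).round(4),"mm",(d*1000).round(1),"yaw",np.degrees(np.arctan2(st["tool_rot"][1,0],st["tool_rot"][0,0])).round(2))
E
python3 -m inch '[0,0,0,0,0,0.12, 0,0,0,0,0,0]' 120; python3 go.py 0.534 0.032 0.12
```

```text
time_s: 1.35
tool_pos: [0.1461, -0.5303, 0.2187]
tool_rot: [[0.996, 0.09, -0.0], [0.09, -0.996, -0.0], [-0.0, 0.0, -1.0]]
contact_force: [0.5, -0.7, -0.0]
finger_gap: 0.835
gripper_force: 0.0
from [ 0.1461 -0.5303  0.2187] units [ 1.0925 -1.3125  0.2467] mm [ 437.  -525.    98.7] yaw 5.17
```

```bash
python3 -m inch '[0.084,-0.101,0.019,0,0,0, 0.084,-0.101,0.019,0,0,0, 0.084,-0.101,0.019,0,0,0, 0.084,-0.101,0.019,0,0,0, 0.084,-0.101,0.019,0,0,0, 0.084,-0.101,0.019,0,0,0, 0.084,-0.101,0.019,0,0,0, 0.084,-0.101,0.019,0,0,0, 0.084,-0.101,0.019,0,0,0, 0.084,-0.101,0.019,0,0,0, 0.084,-0.101,0.019,0,0,0, 0.084,-0.101,0.019,0,0,0, 0.084,-0.101,0.019,0,0,0, 0,0,0,0,0,0, 0,0,0,0,0,0]' 120; python3 go.py 0.534 0.032 0.010
python3 - <<'E'
from h import *
st=bot.sense(); im,d=eyes.snapshot("wrist"); save("w0",im); K,T=cam("wrist",st); P=cloud(d,K,T)
s=(d>0)&(P[...,2]>.022)&(P[...,2]<.030)&(P[...,0]>.40)&(P[...,0]<.57)&(P[...,1]>-.01)&(P[...,1]<.22)
n,l,S,C=cv2.connectedComponentsWithStats(s.astype(np.uint8))
for i in range(1,n):
    if S[i,4]>60:
        q=P[l==i]; print(S[i,4],C[i].round(),((q.min(0)+q.max(0))/2).round(4),np.ptp(q,axis=0).round(3))
E
```

```text
time_s: 3.22
tool_pos: [0.5341, 0.0315, 0.1196]
tool_rot: [[0.996, 0.092, -0.001], [0.092, -0.996, -0.0], [-0.001, 0.0, -1.0]]
contact_force: [0.6, -1.1, 0.6]
finger_gap: 0.528
gripper_force: 0.0
from [0.5341 0.0315 0.1196] units [ 2.000e-04 -1.400e-03  2.741e-01] mm [ 1.000e-01 -6.000e-01  1.096e+02] yaw 5.27
474 [178. 186.] [0.5352 0.1066 0.0246] [0.024 0.025 0.005]
469 [ 92. 190.] [0.5234 0.1894 0.0242] [0.025 0.025 0.004]
452 [251. 196.] [0.5322 0.0341 0.0245] [0.024 0.024 0.005]
368 [253. 263.] [0.4594 0.0253 0.0241] [0.024 0.024 0.004]
206 [258. 311.] [0.4019 0.0162 0.026 ] [0.004 0.052 0.008]
```

View pics/w0.png

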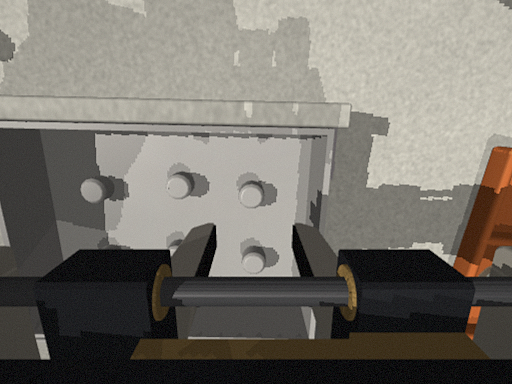

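The wrist view shows the studs at (178,186), (92,190), (251,196) and (253,263), which agrees with the fixed cameras to about 2 mm. First I'll try seat1.

```bash
python3 -m inch '[-0.002,-0.004,0.09,0,0,0, 0,0,0.09,0,0,0, 0,0,0.06,0,0,0, 0,0,0.034,0,0,0, 0,0,0,0,0,0]' 120; python3 -m inch '[0,0,0,0,0,0, 0,0,0,0,0,0, 0,0,0,0,0,0, 0,0,0,0,0,0, 0,0,0,0,0,0]' 255;  python3 -m inch '[0,0,-0.01,0,0,0, 0,0,0,0,0,0]'
```

```text
time_s: 3.9
tool_pos: [0.533, 0.0323, 0.01]
tool_rot: [[0.996, 0.088, -0.001], [0.088, -0.996, 0.0], [-0.001, -0.0, -1.0]]
contact_force: [-0.7, -0.4, -0.2]
finger_gap: 0.536
gripper_force: 0.0
time_s: 4.53
tool_pos: [0.5342, 0.0341, 0.011]
tool_rot: [[0.996, 0.089, 0.001], [0.089, -0.996, 0.001], [0.002, -0.001, -1.0]]
contact_force: [-0.4, 5.0, 4.2]
finger_gap: 0.268
gripper_force: 30.0
time_s: 4.78
tool_pos: [0.5335, 0.0341, 0.0117]
tool_rot: [[0.996, 0.088, -0.001], [0.088, -0.996, 0.001], [-0.001, -0.001, -1.0]]
contact_force: [8.3, 4.4, -24.4]
finger_gap: 0.263
gripper_force: 30.0
```

seat1 held fast (Fz −24 N). Next is seat3.

```bash
python3 -m inch '[0,0,0,0,0,0, 0,0,0,0,0,0, 0,0,0,0,0,0, 0,0,-0.075,0,0,0, 0.012,-0.09,0,0,0,0, 0.012,-0.09,0,0,0,0, 0,0,0.05,0,0,0, 0,0,0.034,0,0,0, 0,0,0,0,0,0]' 120; python3 -m inch '[0,0,0,0,0,0, 0,0,0,0,0,0, 0,0,0,0,0,0, 0,0,0,0,0,0, 0,0,0,0,0,0]' 255;  python3 -m inch '[0,0,-0.01,0,0,0, 0,0,0,0,0,0]'
```

```text
time_s: 5.9
tool_pos: [0.5358, 0.1053, 0.0097]
tool_rot: [[0.996, 0.088, -0.002], [0.088, -0.996, -0.0], [-0.002, -0.0, -1.0]]
contact_force: [0.3, -0.3, 0.0]
finger_gap: 0.532
gripper_force: 0.0
time_s: 6.52
tool_pos: [0.5373, 0.1055, 0.0111]
tool_rot: [[0.996, 0.089, 0.001], [0.089, -0.996, -0.0], [0.001, 0.0, -1.0]]
contact_force: [-0.6, -0.9, 4.3]
finger_gap: 0.267
gripper_force: 30.0
time_s: 6.78
tool_pos: [0.5369, 0.1058, 0.0148]
tool_rot: [[0.996, 0.089, 0.0], [0.089, -0.996, 0.0], [0.0, -0.0, -1.0]]
contact_force: [0.4, -0.9, -0.9]
finger_gap: 0.266
gripper_force: 30.0
```

seat3 came up freely (Fz −0.9 N, full lift). I'll raise it and confirm.

```bash
python3 -m inch '[0,0,-0.04,0,0,0, 0,0,-0.08,0,0,0, 0,0,-0.1,0,0,0, 0,0,-0.06,0,0,0, 0,0,0,0,0,0]'; python3 go.py 0.5535 -0.2895 0.125
python3 - <<'E'
from h import *
im,d=eyes.snapshot("wrist"); save("w1",im)
E
```

```text
time_s: 7.4
tool_pos: [0.5385, 0.1058, 0.1294]
tool_rot: [[0.996, 0.089, 0.006], [0.089, -0.996, 0.0], [0.005, 0.0, -1.0]]
contact_force: [-0.3, 0.1, -1.7]
finger_gap: 0.267
gripper_force: 30.0
from [0.5385 0.1058 0.1294] units [-0.0505  0.9877  0.0113] mm [-20.2 395.1   4.5] yaw 5.1
```

View pics/w1.png

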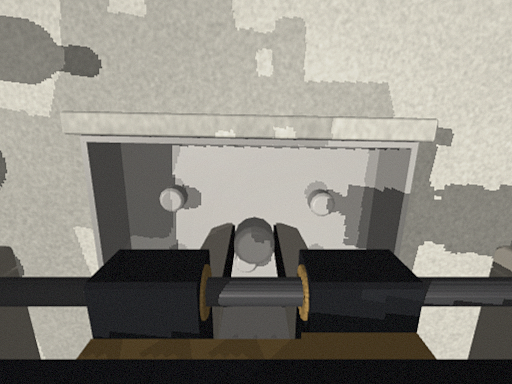

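The stud is between the fingers at (253,241), and the seat3 spot between (172,198) and (321,202) is empty. I'll carry it to the narrow well.

```bash
python3 -m inch '[-0.005,0.05,0,0,0,0, -0.005,0.1,0,0,0,0, -0.005,0.12,0,0,0,0, -0.005,0.12,0,0,0,0, -0.005,0.12,0,0,0,0, -0.005,0.12,0,0,0,0, -0.005,0.12,0,0,0,0, -0.005,0.1,0,0,0,0, -0.005,0.08,0,0,0,0, -0.005,0.058,0,0,0,0, 0,0,0,0,0,0, 0,0,0,0,0,0]'; python3 go.py 0.5535 -0.2895 0.0105
python3 - <<'E'
from h import *
for n in("top","side"):
    im,d=eyes.snapshot(n); save(n+"1",im)
E
```

```text
time_s: 8.95
tool_pos: [0.5516, -0.2885, 0.126]
tool_rot: [[0.996, 0.089, -0.001], [0.089, -0.996, 0.001], [-0.001, -0.002, -1.0]]
contact_force: [-1.0, 1.0, -0.3]
finger_gap: 0.267
gripper_force: 30.0
from [ 0.5516 -0.2885  0.126 ] units [0.0046 0.0034 0.2889] mm [  1.9   1.4 115.5] yaw 5.11
```

View pics/side1.png

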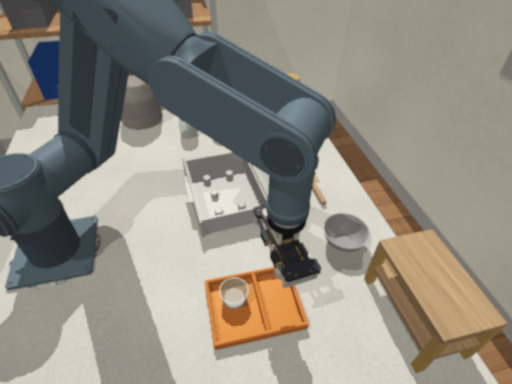

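The gripper is over the narrow well (around (285,290) at height), and the ramekin is clear at (233,292). Lowering now.

```bash
python3 -m inch '[0.004,0.003,0.07,0,0,0, 0,0,0.1,0,0,0, 0,0,0.07,0,0,0, 0,0,0.03,0,0,0, 0,0,0.01,0,0,0, 0,0,0.007,0,0,0, 0,0,0,0,0,0, 0,0,0,0,0,0]'; python3 go.py 0.5535 -0.2895 0.0105
```

```text
time_s: 10.05
tool_pos: [0.5541, -0.2911, 0.0127]
tool_rot: [[0.996, 0.089, 0.001], [0.089, -0.996, -0.001], [0.001, 0.001, -1.0]]
contact_force: [-0.2, -0.2, -0.7]
finger_gap: 0.264
gripper_force: 30.0
from [ 0.5541 -0.2911  0.0127] units [-0.0011 -0.0042  0.0055] mm [-0.4 -1.7  2.2] yaw 5.08
```

```bash
python3 -m inch '[0,0,0.004,0,0,0, 0,0,0,0,0,0, 0,0,0,0,0,0]'; python3 -m inch '[0,0,0,0,0,0, 0,0,0,0,0,0, 0,0,0,0,0,0, 0,0,0,0,0,0]' 130; python3 -m inch '[0,0,-0.02,0,0,0, 0,0,-0.06,0,0,0, 0,0,-0.12,0,0,0, 0,0,-0.12,0,0,0, -0.12,0,-0.06,0,0,0, -0.12,0,0,0,0,0, -0.12,0,0,0,0,0, -0.12,0,0,0,0,0, 0,0,0,0,0,0, 0,0,0,0,0,0]'
python3 - <<'E'
from h import *
ims=[]
for n in("top","side"):
    im,d=eyes.snapshot(n); ims.append(im); K,T=cam(n); P=cloud(d,K,T)
    s=(d>0)&(P[...,2]>.018)&(P[...,2]<.030)&(P[...,0]>.52)&(P[...,0]<.59)&(P[...,1]>-.35)&(P[...,1]<-.225)
    print(n,s.sum(),np.median(P[s],0) if s.any() else "", np.ptp(P[s],axis=0) if s.any() else "")
save("end",np.hstack([cv2.resize(ims[0][130:290,180:440],(400,246)),cv2.resize(ims[1][130:360,150:400],(268,246))]))
E
```

```text
time_s: 10.42
tool_pos: [0.5541, -0.2911, 0.0112]
tool_rot: [[0.996, 0.089, 0.001], [0.089, -0.996, -0.001], [0.001, 0.001, -1.0]]
contact_force: [-1.8, 0.5, 5.6]
finger_gap: 0.264
gripper_force: 30.0
time_s: 10.92
tool_pos: [0.5536, -0.2907, 0.01]
tool_rot: [[0.996, 0.089, -0.0], [0.089, -0.996, 0.0], [-0.0, -0.0, -1.0]]
contact_force: [0.3, 0.0, -0.3]
finger_gap: 0.491
gripper_force: 0.0
time_s: 12.18
tool_pos: [0.3631, -0.3083, 0.163]
tool_rot: [[0.996, 0.088, 0.002], [0.088, -0.996, -0.001], [0.001, 0.001, -1.0]]
contact_force: [0.1, -0.1, 0.3]
finger_gap: 0.49
gripper_force: 0.0
top 57 [ 0.55442685 -0.28984807  0.0246806 ] [0.02265398 0.02375186 0.01035419]
side 86 [ 0.55338294 -0.29326799  0.02424743] [0.02431432 0.02524012 0.01027901]
```

View pics/end.png

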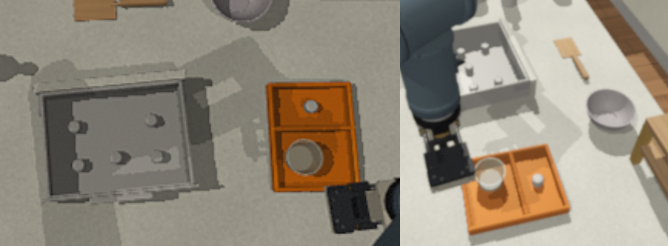

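The stud stands in the middle of the narrow well at (311,106). Five studs remain in the bin, the bystanders haven't moved, and the arm is clear.

```bash
python3 -c "
from workcell import bot; print(bot.finish_job())"
```

```text
the job is handed in; nothing more can be done
None
```

The loose stopper was the stud at seat3; it now stands upright in the middle of the tray's narrow well, with the other things left in place and the job handed in at about 12 s of robot time.

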